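# Load the spectrometer's carrier plate from cradle and bench

## Robot

A 7-joint arm with a two-finger parallel gripper is mounted at the origin on a cart in front of the work surface, level with it; the furniture and walls round the work are solid. World frame = base frame: x ahead of the robot, y to its left, z up, the work surface at z = 0. Lengths are in mm, angles in rad, forces in N, time in s.
With the tool pointing down it reaches from about 425 to 875 mm from the base axis. Payload 8.4 kg.
Tool frame: the origin (TCP) lies midway between the tips of the shut fingers; the grasp point (between the pads) lies 19 mm behind it; z points along the fingers, y is the line along which they close (so a half turn about z gives the same grasp; the last joint's range is limited). The gripper opens to 87 mm and grips with 3 to 60 N. Pads are 19 mm wide; open, the fingers measure 117 mm over their backs; the gripper's body (75 mm by 190 mm) begins 51 mm behind the grasp point.
Start: joints at [1.068, 0.333, 0.04, 1.465, -0.013, 1.343, -0.059], TCP at [255.37, -597.702, 196.946] pointing down, gripper open.
Joint ranges: [-2.58, 2.58], [-0.38, 2.09], [-1.3, 1.39], [0.25, 2.4], [-1.5, 4.64], [0.08, 2.09], [-2.65, 2.65]. Speed limits (rad/s): [2.22, 2.22, 2.79, 2.79, 3.14, 3.14, 3.14].

## Interface

Orientations are given as a rotation vector (axis times angle).
In Python, from plant import manip gives the robot as it stands.
- The arm moves only by the tool servo_tool, never from a script. Its argument "series" is a list that holds one entry, the list of rows, each a list of 5 numbers: the finger opening in mm, from 0 to 87, then the shift along the tool's x, y, z in units of 60 mm (1.0 is 60 mm), then the turn about the tool's z in units of 5 degrees (1.0 is 5 degrees). In form: [[[claw, x, y, z, roll], ...]]. A call has 1 to 10 rows; each row is the pose to reach, as a shift and turn from the pose commanded when the call began, along the tool's axes at that moment; what a row does not reach only later rows make up. A row lasts 1/8 s, in which the tool goes at most 62.5 mm and 10.7 degrees, less where a joint would pass 70% of its speed; a pose out of reach is approached as far as the arm can. A call with a gripper value outside its range is refused whole. The fingers move at their own pace and stop on an object; the grip force is fixed at half the most. Time passes only in rows, so rows that repeat a pose let the fingers close. It gives the time, the measured TCP pose, the force, the opening and the grip force at its end, in the units of the state.
- manip.sense(): the state, without advancing time (a new reading comes with each control period).
- manip.camera(name): name is "side" or "top" or "wrist"; returns a dict with "pixels" (400x640x3 uint8, red, green, blue), "range_z" (400x640 float32, mm along the optical axis (not along the pixel's ray), 0 where there is no reading), "intrinsics" (3x3 intrinsics, pixels), "pose" (4x4, takes a point from camera to world coordinates); the wrist camera has in their place "hand_eye" (4x4, takes a point from camera to tool coordinates, whose origin is the TCP and whose axes are the flange's). Camera axes: x right, y up, looking along -z (the intrinsics and any distortion apply to the point x, -y, -z); pixel columns grow to the right and rows downward; lengths in mm; the calibration is good to about 2 mm. The wrist camera is an equidistant fisheye: a pixel r from the principal point sees the ray r / f radians off the axis. A picture is of the moment at which its call begins: read the wrist's pose just before it.
- manip.close_job(): hands the job in; it is judged then, once.
The state is a dict: "time_s": time; "joints": joint angles; "joint_vel": joint speeds; "tau": joint torques, N m; "tcp_pos": TCP position; "tcp_rot": TCP orientation; "contact_force": force on the tool from outside, world axes, zero at the start; "moment": the same for the moment, N m; "opening": finger opening in mm; "finger_force": force on a finger pad.
Only numpy, scipy, OpenCV 4.12 (cv2) and the standard library are available. Lean on these libraries where they do the work, as an engineer would, in place of code of your own. Each camera call takes 0.05 s, during which the arm holds its last target. There are 200 camera calls.

## Task

Load the aluminium carrier plate for the spectrometer's morning check: the calibration block, the grey steel disc (not the brass one), the grey-capped sample cup and the white-capped vial in front (not those at the back) each go into the one nest on the plate that is made for its shape, standing upright, flat on the nest's floor and let go. The block is still locked in its transport cradle: swing the hold-down bar up until it stands about upright, then slide the block out of the open front end, clear of the fixed bridge, before lifting it.

Things in the scene. Friction and masses are not known exactly. Their poses are not given: they have to be found in the camera images.
- cradle: Fixed grey cradle, base x -57..81, y +-32, up to z 8 (mm, this frame). Origin on the worktop under the middle of the stored block; -x points to the open front (knob) end, z up. Block on the base: x +-30, z 8..38. Guide strips beside it at y +-17..22 reach z 14. Fixed steel bridge x 16..32, y +-24, z 39.5..44 covers the block's rear: slide it over 16 mm to -x before lifting.
- bar (a joint): Hold-down bar, rad: 0 down, its lip locking the block; grows as the front end rises; limit 1.75; past 1.4 clear of the block. Hinge along cradle y at x 58, z 49 mm. Bar 16 mm wide. Black cross knob, 18 mm diameter, 24 mm long along y, is 114 mm ahead of the hinge and 5 above it (bar down: x -56, z 54): pinch its end faces from above, it turns in the fingers. 1 N moves it; stays where left.
- block_mid (a point): Centre of the milled steel calibration block, 30 x 60 x 30 mm (x, y, z), 0.42 kg, at the start in the cradle with its long y axis along the cradle's x. Grasp across the 30 mm width, upper half, near the middle. (A 0.34 m tall computer tower stands from about x 0.6 m, y -0.12 to 0.07 m, of the base frame backwards: carry round in front of it.)
- disc_mid (a point): Centre of the thick grey steel disc, diameter 40 mm, 12 mm thick, 0.12 kg, flat on the worktop; grasp by the rim. (The thinner brass-coloured disc near by is not part of the job.)
- cup_mid (a point): Centre of the white sample cup with grey cap, diameter 39 mm, 32 mm tall, straight sides, standing on the worktop. (The open cup without a cap farther back is not part of the job.)
- vial_mid (a point): Centre of the small screw-cap vial with white ribbed cap, diameter 23 mm, 59 mm tall, standing on the worktop; its upper 13 mm is the cap, of diameter 22 mm. (The vials far back are not part of the job.)
- block_nest_seat (a point): Block's nest: rectangle of white rails 8 mm high; floor between them 46 mm (x) by 74 mm (y); the block's long side goes along this y. On a black 82 mm square base, one of four bolted 86 mm apart, in changing order, on the aluminium plate. Point: centre of its seating floor, 17 mm above the worktop; x, y along the base edges, z up.
- disc_nest_seat (a point): Disc's nest: wide, very low round white rim, 60 mm inside, 72 mm outside, 4 mm high. On a black 82 mm square base, one of four bolted 86 mm apart, in changing order, on the aluminium plate. Point: centre of its seating floor, 17 mm above the worktop; x, y along the base edges, z up.
- cup_nest_seat (a point): Cup's nest: wide, medium-high round white collar, 56 mm inside, 64 mm outside, 14 mm high. On a black 82 mm square base, one of four bolted 86 mm apart, in changing order, on the aluminium plate. Point: centre of its seating floor, 17 mm above the worktop; x, y along the base edges, z up.
- vial_nest_seat (a point): Vial's nest: narrow, highest round white collar, 40 mm inside, 48 mm outside, 22 mm high. On a black 82 mm square base, one of four bolted 86 mm apart, in changing order, on the aluminium plate. Point: centre of its seating floor, 17 mm above the worktop; x, y along the base edges, z up.
Things that resemble listed ones, but are neither listed nor needed, are in the scene too. What is shaped like the part that bears disc_mid but blue is not meant.

How it is judged (in metres and radians):
On the way, in this order (a step that is already met when the one before it is completed fails the run):
1. the hold-down bar is swung up to about upright (past 1.2 rad) while the block still lies in the cradle (value of joint bar above 1.2 rad and distance between block_mid and cradle below 0.0275 m), for 0.2 s.
2. the block is slid forward out from under the bridge (more than 14 mm), still low on the cradle's base (x of block_mid in the frame of cradle below -0.014 m and z of block_mid in the frame of cradle below 0.04 m).
At the end, for the whole second after the job is handed in: Block, steel disc, capped cup and vial each rest in their own nest: centre within 12 mm of the nest's centre, height within 4 mm below to 3 mm above that of flat seating, upright within 0.12 rad; the block's long side within 0.35 rad of the nest's; all at rest (horizontal distance between block_mid and block_nest_seat below 0.012 m and z of block_mid in the frame of block_nest_seat between 0.011 and 0.018 m and angle between each of block_mid, disc_mid, cup_mid, vial_mid's own z axis and vertical below 0.12 rad and angle between the y axis of block_mid and the y axis of block_nest_seat, either way round below 0.35 rad and horizontal distance between disc_mid and disc_nest_seat below 0.012 m and z of disc_mid in the frame of disc_nest_seat between 0.002 and 0.009 m and horizontal distance between cup_mid and cup_nest_seat below 0.012 m and z of cup_mid in the frame of cup_nest_seat between 0.012 and 0.019 m and horizontal distance between vial_mid and vial_nest_seat below 0.012 m and z of vial_mid in the frame of vial_nest_seat between 0.0255 and 0.0325 m and linear speed of each of cal_block, steel_disc, cup, vial below 0.02 m/s); the robot touches nothing.
It also fails if it takes over 117 s, if anything falls off the work surface, if the arm or the gripper's body presses on something with over 40 N, if the wrist force passes 120 N, or if a joint passes its speed limit or range.

## Working session

There is one attempt and no reset: what is moved stays moved. The work goes in short steps, Python scripts to look and compute and a tool call to move; the robot and the scene stay as the last step left them, time stands still between calls to the robot, and variables do not carry over. Pictures are saved under pics/ and viewed, at most 14 in all, crops included, and the job is handed in when it is done.

Besides the shell and the picture viewer there is one more tool, called after "Emit:" in YAML: its name, and indented under it one key for each argument. servo_tool: Moves the arm, as the interface text tells. Its arguments: {"type":"object","properties":{"series":{"type":"array"}},"required":["series"]}

```bash
mkdir -p pics; ls; python3 - <<'E'
from plant import manip
import cv2,numpy as np
print(manip.sense())
for n in("side","top"):
    d=manip.camera(n); cv2.imwrite(f"pics/{n}0.png",d["pixels"][:,:,::-1]); np.savez(f"{n}0.npz",**d)
    print(n,d["intrinsics"],d["pose"],[k for k in d])
E
```

```text
pics
{'time_s': 0.0, 'joints': array([ 1.06784438,  0.33390616,  0.03988392,  1.46624686, -0.01336626,
        1.34331863, -0.05847207]), 'joint_vel': array([ 0.000773  ,  0.00078167, -0.00052937, -0.00032817, -0.00221692,
       -0.0011109 ,  0.00012249]), 'tau': array([-3.70179509e-05, -6.56362367e+01,  1.33525461e+00, -4.03798842e+01,
       -5.98674989e-02,  4.50061366e-02,  1.36767558e-04]), 'tcp_pos': array([ 255.12038005, -597.29080584,  196.07448431]), 'tcp_rot': array([-3.07627685e+00, -6.29617211e-01,  7.29628092e-04]), 'contact_force': array([ 0.99546184, -0.81414963,  0.40729026]), 'moment': array([ 0.00175474,  0.05330632, -0.0023261 ]), 'finger_force': 0.0, 'opening': 87.2779234597296}
side [[369.85039186   0.         324.02168227]
 [  0.         369.85039186 199.8871027 ]
 [  0.           0.           1.        ]] [[ 9.99945940e-01 -3.37854433e-03 -9.83371942e-03  4.93087221e+02]
 [-7.43206451e-03  4.29184341e-01 -9.03186341e-01 -7.29961066e+02]
 [ 7.27193348e-03  9.03210599e-01  4.29136030e-01  4.41807072e+02]
 [ 0.00000000e+00  0.00000000e+00  0.00000000e+00  1.00000000e+00]] ['pixels', 'range_z', 'intrinsics', 'pose']
top [[464.45383715   0.         316.50980816]
 [  0.         464.45383715 202.48830518]
 [  0.           0.           1.        ]] [[ 5.26689686e-03  9.82626029e-01 -1.85521825e-01  2.95732430e+02]
 [-9.99984815e-01  5.47632051e-03  6.16413671e-04  7.25900526e+00]
 [ 1.62168109e-03  1.85515761e-01  9.82639951e-01  1.17229544e+03]
 [ 0.00000000e+00  0.00000000e+00  0.00000000e+00  1.00000000e+00]] ['pixels', 'range_z', 'intrinsics', 'pose']
```

View pics/top0.png

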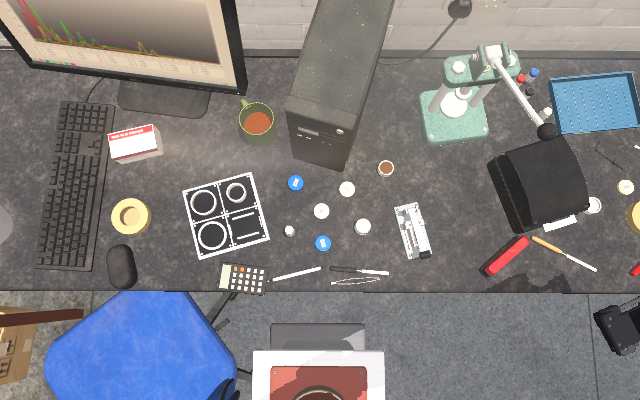

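View pics/side0.png

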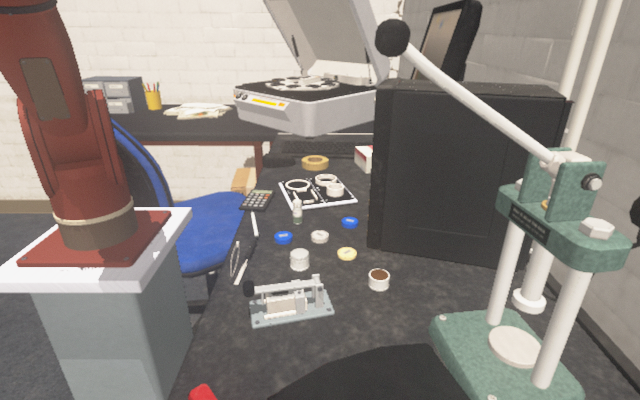

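Top view: the plate is at (226,215) and the cradle at (412,231), with its knob at (425,254). The vial is at (290,231), the steel disc at (321,211), the cup at (363,226) and the brass disc at (347,189). I'll enlarge the middle of the picture.

```bash
cat > h.py <<'E'
import numpy as np,cv2
def ray(d,u,v):
    K=d["intrinsics"];P=d["pose"]
    r=np.array([(u-K[0,2])/K[0,0],-(v-K[1,2])/K[1,1],-1.0])
    return P[:3,3],P[:3,:3]@r
def onz(d,u,v,z):
    o,r=ray(d,u,v); return o+r*(z-o[2])/r[2]
E
python3 - <<'E'
import cv2,numpy as np
from h import *
d=dict(np.load("top0.npz"));im=d["pixels"][:,:,::-1]
a=cv2.resize(im[165:265,170:270],None,fx=5,fy=5,interpolation=cv2.INTER_CUBIC)
b=cv2.resize(im[190:270,380:440],(375,500),interpolation=cv2.INTER_CUBIC)
cv2.imwrite("pics/c1.png",np.hstack([a[:500,:425],b]))
for n,u,v,z in[("vial",290,231,59),("disc",321,211,12),("cup",363,226,32),("knob",425,254,54),("plate",226,215,17)]:print(n,onz(d,u,v,z).round(1), d["range_z"][v,u])
E
```

```text
vial [435.6  70.1  59. ] 1122.52
disc [492.9  -5.   12. ] 1176.724
cup [ 452.4 -108.8   32. ] 1153.9624
knob [ 382.5 -254.6   54. ] 1104.2526
plate [480.5 234.2  17. ] 1173.7417
```

View pics/c1.png

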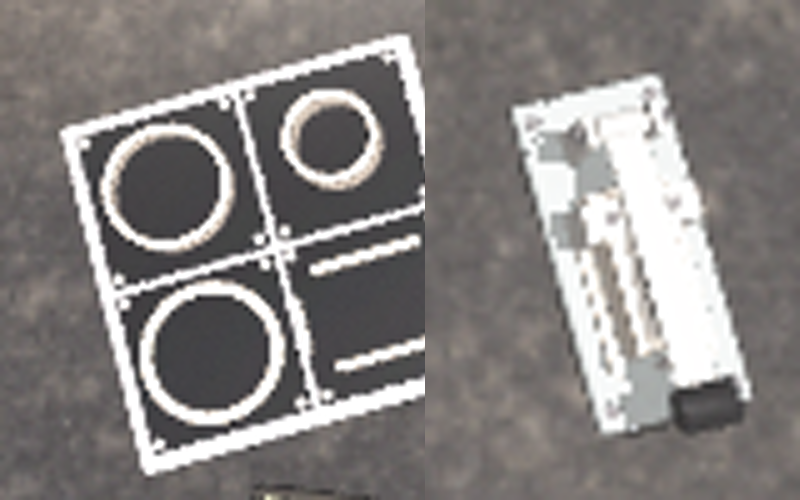

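Enlarged: cup nest top left, vial nest top right, disc nest bottom left, block nest bottom right with its long rails along image horizontal. Next I compute positions.

```bash
python3 - <<'E'
import cv2,numpy as np
from h import *
from scipy.spatial.transform import Rotation as R
d=dict(np.load("top0.npz"))
L=lambda x,y,z:onz(d,170+x/5-.4,165+y/5-.4,z)[:2]
Q=lambda x,y,z:onz(d,380+(x-425)/6.25-.4,190+y/6.25-.4,z)[:2]
print("cup",L(168,187,31),"disc",L(211,352,21),"vial",L(331,139,39),"mid",L(278,248,17))
e=L(405,38,17)-L(65,132,17);print("plate edge deg",np.degrees(np.arctan2(e[1],e[0])),np.linalg.norm(e))
c=[Q(*p,8) for p in[(515,108),(658,75),(605,432),(748,400)]]
print(np.mean(c,0),[x.round(1) for x in c])
ax=(c[0]+c[1]-c[2]-c[3])/2;print("len",np.linalg.norm(ax),np.degrees(np.arctan2(ax[1],ax[0])))
print("knob",Q(710,401,63))
K=d["intrinsics"];v,u=np.mgrid[:400,:640];z=d["range_z"]
p=np.stack([(u-K[0,2])/K[0,0]*z,-(v-K[1,2])/K[1,1]*z,-z],-1)@d["pose"][:3,:3].T+d["pose"][:3,3]
def top(c,lo,r):
    m=(np.hypot(*(p[...,:2]-c[:2]).transpose(2,0,1))<r)&(p[...,2]>lo)
    q=p[m];q=q[q[:,2]>np.percentile(q[:,2],30)];return q.mean(0).round(1),len(q)
print("vial",top((435,70),45,25),"disc",top((493,-5),7,35),"cup",top((452,-109),24,35),"knob",top((382,-254),46,14), "table",np.median(p[240:260,340:400,2]))
print(R.from_rotvec([-3.07627685e+00, -6.29617211e-01,0]).as_matrix().round(3))
E
```

```text
cup [510.87189205 289.84128721] disc [429.300876   266.70029789] vial [534.16745494 207.86336734] mid [482.55254308 236.34266561]
plate edge deg -73.65834551036308 178.46942702813092
[ 446.43003498 -236.29512539] [array([ 505.3, -190.9]), array([ 519.3, -249.7]), array([ 374.1, -223.5]), array([ 387.1, -281.1])]
len 135.52084002109348 13.650155053895697
knob [ 382.33185278 -252.97269461]
vial (array([439.7,  73.6,  59.1]), 48) disc (array([494.2,  -5. ,  12.3]), 136) cup (array([ 454.7, -108.9,   31.8]), 134) knob (array([ 380.9, -252.7,   64.7]), 63) table -0.509060874248803
[[ 0.92   0.393 -0.   ]
 [ 0.393 -0.92   0.002]
 [ 0.    -0.002 -1.   ]]
```

```bash
cat >> h.py <<'E'
import json,os
from scipy.spatial.transform import Rotation as R
def plan(targets, start=None):
    """targets: (x,y,z,yaw_deg of tool x) in world -> shift/roll units from commanded pose; saves the end."""
    s=np.array(start if start is not None else json.load(open("cmd.json")),float)
    a=np.radians(s[3]); X=np.array([np.cos(a),np.sin(a)]); Y=np.array([np.sin(a),-np.cos(a)])
    for t in targets:
        dd=np.array(t[:2])-s[:2]
        print([round(float(v),2) for v in (dd@X/60,dd@Y/60,-(t[2]-s[2])/60,(s[3]-t[3])/5)])
    json.dump([float(v) for v in targets[-1]],open("cmd.json","w"))
def state():
    from plant import manip
    s=manip.sense();M=R.from_rotvec(s["tcp_rot"]).as_matrix()
    print("t",round(s["time_s"],2),"tcp",s["tcp_pos"].round(1),"yaw",np.degrees(np.arctan2(M[1,0],M[0,0])).round(1),"j",s["joints"].round(2),"open",round(s["opening"],1),"f",s["contact_force"].round(1))
    return s
E
python3 -c "
from h import *
plan([(381,-253,150,13.65)],[255.37,-597.7,196.95,23.1])"
```

```text
[4.18, -4.46, 0.78, 1.89]
```

Emit:
servo_tool:
  series:
    - [[60,4.18,-4.46,0.78,1.89],[60,4.18,-4.46,0.78,1.89],[60,4.18,-4.46,0.78,1.89],[60,4.18,-4.46,0.78,1.89],[60,4.18,-4.46,0.78,1.89],[60,4.18,-4.46,0.78,1.89],[60,4.18,-4.46,0.78,1.89],[60,4.18,-4.46,0.78,1.89],[60,4.18,-4.46,0.78,1.89],[60,4.18,-4.46,0.78,1.89]]

```text
time_s: 1.35
tcp_pos: [380.5, -254.0, 150.1]
tcp_rot: [-3.119, -0.371, 0.0]
contact_force: [-0.4, -0.1, 0.0]
opening: 59.8
finger_force: 0.0
```

```bash
python3 - <<'E'
from h import *
from plant import manip
state()
d=manip.camera("wrist");np.savez("w1.npz",**d);cv2.imwrite("pics/w1.png",d["pixels"][:,:,::-1])
print(d["intrinsics"],d["hand_eye"])
E
```

```text
t 1.35 tcp [ 380.5 -254.   150.1] yaw 13.6 j [ 0.7  -0.02 -0.21  1.97 -0.    1.19 -0.84] open 59.8 f [-0.4 -0.1  0. ]
[[309.70691629   0.         323.8001592 ]
 [  0.         309.70691629 202.33830253]
 [  0.           0.           1.        ]] [[-3.86778864e-04  9.54565880e-01  2.97999718e-01  8.22929481e+01]
 [ 9.99999677e-01  1.59152507e-04  7.88112107e-04 -1.07927841e+00]
 [ 7.04877524e-04  2.97999927e-01 -9.54565633e-01 -1.87118741e+02]
 [ 0.00000000e+00  0.00000000e+00  0.00000000e+00  1.00000000e+00]]
```

View pics/w1.png

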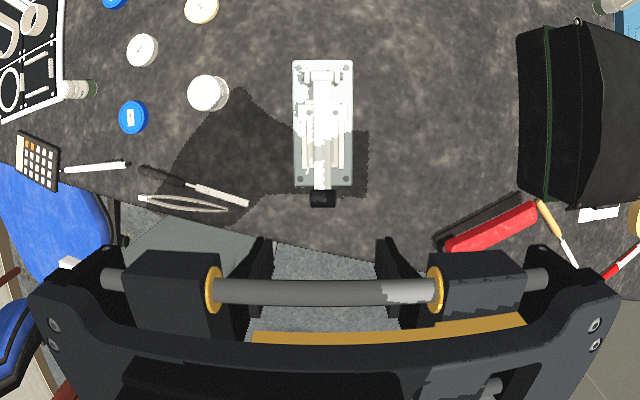

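Wrist view: the knob is at (322,198), the cradle spans columns 293–353, and the cup is at (208,93). I'll convert these and plan the pinch and the swing.

```bash
cat >> h.py <<'E'
def wray(d,s,u,v):
    K=d["intrinsics"];x,y=u-K[0,2],v-K[1,2];r=np.hypot(x,y);t=r/K[0,0]
    c=np.array([np.sin(t)*x/r,-np.sin(t)*y/r,-np.cos(t)]);M=R.from_rotvec(s["tcp_rot"]).as_matrix()
    H=d["hand_eye"];return M@H[:3,3]+s["tcp_pos"],M@(H[:3,:3]@c)
def wz(d,s,u,v,z):
    o,r=wray(d,s,u,v);return (o+r*(z-o[2])/r[2]).round(1)
E
python3 - <<'E'
from h import *
d=dict(np.load("w1.npz"));s=state()
print("knob",wz(d,s,322,190,63),wz(d,s,322.5,199,54))
for p in[(294,60),(353,60),(293,186),(353,186)]:print(wz(d,s,*p,8))
print("cup",wz(d,s,208,93,32))
O=np.array([434.8,-239.2]);yaw=13.65;a=np.radians(yaw);X=np.array([np.cos(a),np.sin(a)])
def k(th):return 58-114*np.cos(th)+5*np.sin(th),49+114*np.sin(th)+5*np.cos(th)
T=[]
for th in np.linspace(0,1.5,17):
    x,z=k(th);T.append((*(O+X*x),z-15,yaw))
c=(381,-253,150,13.65)
print("down");plan([T[0]],c)
print("swing A");plan(T[1:9],T[0]);print("B");plan(T[9:],T[8])
print(T[-1])
E
```

```text
t 1.4 tcp [ 380.6 -253.8  150.1] yaw 13.6 j [ 0.7  -0.02 -0.21  1.97 -0.    1.19 -0.84] open 60.0 f [-1.1  0.4 -0.4]
knob [ 388.2 -249.    63. ] [ 377.3 -252.    54. ]
[ 504.1 -190.7    8. ]
[ 518.5 -250.4    8. ]
[ 370.7 -220.     8. ]
[ 386.2 -284.1    8. ]
cup [ 452.8 -114.5   32. ]
down
[-0.01, -0.01, 1.85, 0.0]
swing A
[0.02, 0.0, -0.18, 0.0]
[0.05, 0.0, -0.35, 0.0]
[0.1, 0.0, -0.52, 0.0]
[0.16, 0.0, -0.69, 0.0]
[0.24, 0.0, -0.85, 0.0]
[0.34, 0.0, -1.0, 0.0]
[0.45, 0.0, -1.14, 0.0]
[0.57, 0.0, -1.27, 0.0]
B
[0.13, 0.0, -0.12, 0.0]
[0.28, 0.0, -0.22, 0.0]
[0.43, 0.0, -0.32, 0.0]
[0.59, 0.0, -0.39, 0.0]
[0.76, -0.0, -0.46, 0.0]
[0.93, 0.0, -0.5, 0.0]
[1.1, 0.0, -0.53, 0.0]
[1.28, -0.0, -0.55, 0.0]
(np.float64(488.1721451850193), np.float64(-226.2386067712781), np.float64(148.06811448120072), 13.65)
```

Emit:
servo_tool:
  series:
    - [[60,0,0,0.9,0],[60,0,0,1.6,0],[60,0,0,1.85,0],[60,0,0,1.85,0],[20,0,0,1.85,0],[20,0,0,1.85,0],[20,0,0,1.85,0],[20,0,0,1.85,0],[20,0,0,1.85,0],[20,0,0,1.85,0]]

```text
time_s: 2.65
tcp_pos: [380.8, -252.8, 39.1]
tcp_rot: [-3.119, -0.374, 0.0]
contact_force: [-0.5, 0.9, 0.9]
opening: 21.2
finger_force: 29.9
```

Emit:
servo_tool:
  series:
    - [[15,0.02,0,-0.18,0],[15,0.05,0,-0.35,0],[15,0.1,0,-0.52,0],[15,0.16,0,-0.69,0],[15,0.24,0,-0.85,0],[15,0.34,0,-1.0,0],[15,0.45,0,-1.14,0],[15,0.57,0,-1.27,0],[15,0.57,0,-1.27,0]]

```text
time_s: 3.78
tcp_pos: [415.0, -244.9, 115.9]
tcp_rot: [3.119, 0.375, 0.001]
contact_force: [0.5, -0.3, -0.2]
opening: 14.9
finger_force: 0.0
```

Emit:
servo_tool:
  series:
    - [[15,0.13,0,-0.12,0],[15,0.28,0,-0.22,0],[15,0.43,0,-0.32,0],[15,0.59,0,-0.39,0],[15,0.76,0,-0.46,0],[15,0.93,0,-0.5,0],[15,1.1,0,-0.53,0],[15,1.28,0,-0.55,0],[15,1.28,0,-0.55,0],[15,1.28,0,-0.55,0]]

```text
time_s: 5.03
tcp_pos: [488.4, -226.9, 148.1]
tcp_rot: [-3.119, -0.374, 0.001]
contact_force: [0.5, -0.8, 0.3]
opening: 15.2
finger_force: 0.0
```

```bash
python3 - <<'E'
from h import *
from plant import manip
state()
d=manip.camera("side");np.savez("s1.npz",**d);cv2.imwrite("pics/s1.png",cv2.resize(d["pixels"][180:340,200:400,::-1],None,fx=3.5,fy=3.5,interpolation=cv2.INTER_CUBIC))
E
```

```text
t 5.03 tcp [ 488.4 -226.9  148.1] yaw 13.7 j [ 0.6   0.16 -0.27  1.79  0.04  1.2  -1.02] open 15.2 f [ 0.5 -0.8  0.3]
```

View pics/s1.png

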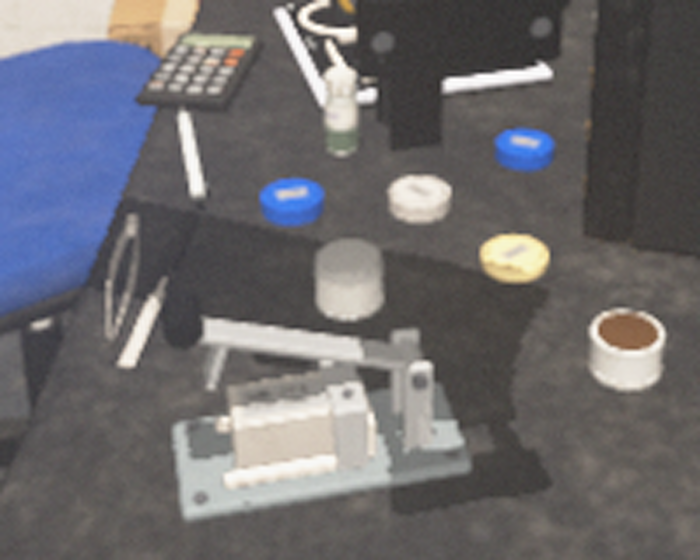

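The knob slipped out: the bar is only slightly raised, with the knob at about side pixel (252,270). I'll locate it using both cameras.

```bash
python3 - <<'E'
from h import *
from plant import manip
O=np.array([434.8,-239.2]);a=np.radians(13.65);Rz=np.array([[np.cos(a),np.sin(a)],[-np.sin(a),np.cos(a)]])
d=dict(np.load("s1.npz"));t=manip.camera("top");np.savez("t1.npz",**t)
cv2.imwrite("pics/t1.png",cv2.resize(t["pixels"][180:280,360:480,::-1],None,fx=5,fy=5))
def cloud(d):
    K=d["intrinsics"];v,u=np.mgrid[:400,:640];z=d["range_z"]
    return np.stack([(u-K[0,2])/K[0,0]*z,-(v-K[1,2])/K[1,1]*z,-z],-1)@d["pose"][:3,:3].T+d["pose"][:3,3]
for d in(d,t,dict(np.load("top0.npz"))):
    p=cloud(d);im=d["pixels"].astype(int);q=p.copy();q[...,:2]=(p[...,:2]-O)@Rz.T
    m=(im.max(2)<60)&(q[...,0]>-80)&(q[...,0]<-30)&(abs(q[...,1])<22)&(q[...,2]>30)&(q[...,2]<110)&(d["range_z"]>0)
    k=q[m];print(len(k)); 
    if len(k):print(np.percentile(k,[5,50,95],axis=0).round(1))
E
```

```text
0
6
[[-51.5  -0.9  92.3]
 [-45.9  11.6  95.4]
 [-40.7  11.9  99. ]]
5
[[-61.   10.4  54.4]
 [-56.4  11.   58. ]
 [-52.3  11.6  62.1]]
```

View pics/t1.png

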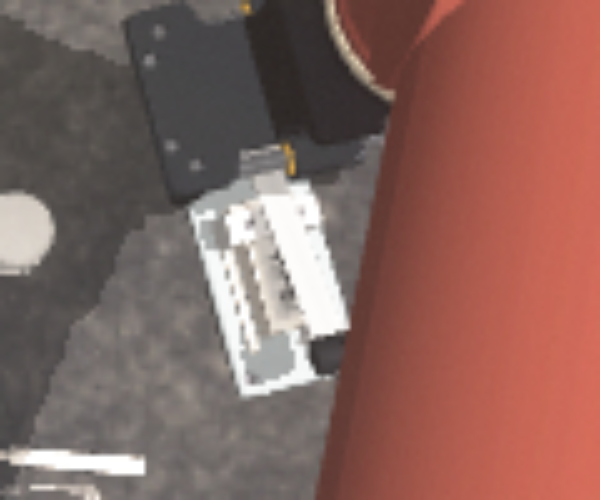

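The knob is at about x -47, z 90 in the cradle frame, so the bar stands near 0.32 rad. Instead of pinching again, I'll push it up from the front with shut fingers, following the arc.

```bash
python3 - <<'E'
from h import *
O=np.array([434.8,-239.2]);yaw=13.65;a=np.radians(yaw);X=np.array([np.cos(a),np.sin(a)])
W=lambda x,z:(*(O+X*x),z,yaw)
def k(th):return 58-114*np.cos(th)+5*np.sin(th),49+114*np.sin(th)+5*np.cos(th)
T=[W(k(t)[0]-18,k(t)[1]-22) for t in np.linspace(0.32,1.47,17)]
s=W(55,148)
print("back");plan([W(55,195),W(-80,195),W(-80,68)],s)
print("A");plan(T[:9],W(-80,68));print("B");plan(T[9:],T[8])
E
```

```text
back
[0.0, 0.0, -0.78, 0.0]
[-2.25, -0.0, -0.78, 0.0]
[-2.25, -0.0, 1.33, 0.0]
A
[0.22, 0.0, 0.01, 0.0]
[0.28, -0.0, -0.12, 0.0]
[0.34, 0.0, -0.24, 0.0]
[0.41, -0.0, -0.36, 0.0]
[0.49, 0.0, -0.47, 0.0]
[0.57, 0.0, -0.58, 0.0]
[0.67, 0.0, -0.67, 0.0]
[0.77, 0.0, -0.77, 0.0]
[0.88, -0.0, -0.85, 0.0]
B
[0.11, 0.0, -0.08, 0.0]
[0.23, -0.0, -0.15, 0.0]
[0.35, 0.0, -0.2, 0.0]
[0.48, 0.0, -0.26, 0.0]
[0.61, 0.0, -0.3, 0.0]
[0.74, 0.0, -0.33, 0.0]
[0.88, 0.0, -0.35, 0.0]
[1.02, 0.0, -0.36, 0.0]
```

Emit:
servo_tool:
  series:
    - [[0,0,0,-0.78,0],[0,-0.9,0,-0.78,0],[0,-1.8,0,-0.78,0],[0,-2.25,0,-0.78,0],[0,-2.25,0,-0.6,0],[0,-2.25,0,0.4,0],[0,-2.25,0,1.33,0],[0,-2.25,0,1.33,0]]

```text
time_s: 6.12
tcp_pos: [355.2, -256.5, 65.2]
tcp_rot: [-3.114, -0.375, 0.009]
contact_force: [-0.2, 0.6, 0.9]
opening: 0.6
finger_force: 0.0
```

Emit:
servo_tool:
  series:
    - [[0,0.22,0,0.01,0],[0,0.28,0,-0.12,0],[0,0.34,0,-0.24,0],[0,0.41,0,-0.36,0],[0,0.49,0,-0.47,0],[0,0.57,0,-0.58,0],[0,0.67,0,-0.67,0],[0,0.77,0,-0.77,0],[0,0.88,0,-0.85,0]]

```text
time_s: 7.25
tcp_pos: [410.0, -246.8, 121.4]
tcp_rot: [3.118, 0.374, 0.002]
contact_force: [-6.4, -0.4, 6.5]
opening: 0.7
finger_force: 4.7
```

Emit:
servo_tool:
  series:
    - [[0,0.11,0,-0.08,0],[0,0.23,0,-0.15,0],[0,0.35,0,-0.2,0],[0,0.48,0,-0.26,0],[0,0.61,0,-0.3,0],[0,0.74,0,-0.33,0],[0,0.88,0,-0.35,0],[0,1.02,0,-0.36,0],[0,1.02,0,-0.36,0],[0,1.02,0,-0.36,0]]

```text
time_s: 8.5
tcp_pos: [472.4, -231.6, 145.3]
tcp_rot: [3.116, 0.376, 0.012]
contact_force: [-1.7, 2.7, 20.5]
opening: 0.2
finger_force: 10.0
```

```bash
python3 - <<'E'
from h import *
from plant import manip
state()
d=manip.camera("side");np.savez("s2.npz",**d);cv2.imwrite("pics/s2.png",cv2.resize(d["pixels"][180:340,200:400,::-1],None,fx=3.5,fy=3.5,interpolation=cv2.INTER_CUBIC))
E
```

```text
t 8.5 tcp [ 472.4 -231.6  145.3] yaw 13.8 j [ 0.61  0.13 -0.26  1.83  0.03  1.18 -0.99] open 0.2 f [-1.7  2.7 20.5]
```

View pics/s2.png

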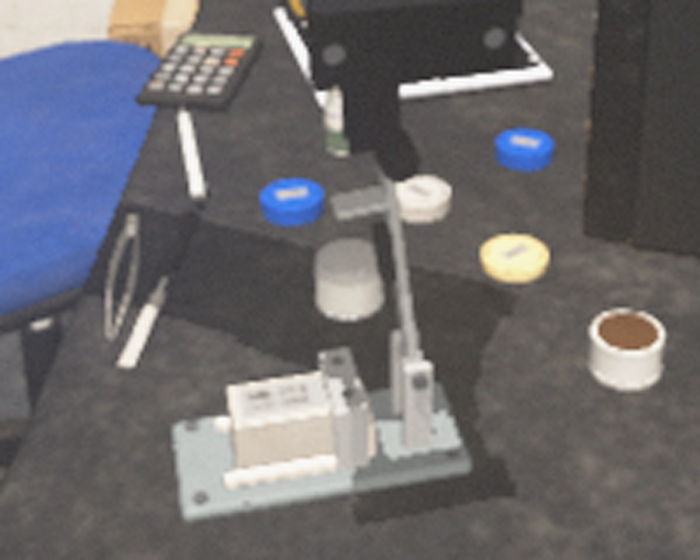

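The bar is up and the block is exposed. The fingertips are resting on the lip, so I'll lift a little, push the bar further back (about 1.65 rad) for gripper clearance, then retreat and plan the block grasp.

Emit:
servo_tool:
  series:
    - [[0,0,0,-0.1,0],[0,0,0,-0.23,0],[0,0.12,0,-0.23,0],[0,0.22,0,-0.23,0],[0,0.32,0,-0.23,0],[0,0.32,0,-0.23,0],[0,0.25,0,-0.4,0],[0,0.0,0,-0.7,0],[40,-0.79,0,-0.7,0],[60,-0.79,0,-0.7,0]]

```text
time_s: 9.8
tcp_pos: [419.1, -245.2, 185.0]
tcp_rot: [3.118, 0.367, 0.001]
contact_force: [1.0, 0.6, 1.2]
opening: 13.1
finger_force: 0.0
```

```bash
python3 - <<'E'
from h import *
from plant import manip
s=state()
d=manip.camera("wrist");np.savez("w2.npz",**d);cv2.imwrite("pics/w2.png",d["pixels"][:,:,::-1])
E
```

```text
t 9.8 tcp [ 419.1 -245.2  185. ] yaw 13.4 j [ 0.66  0.02 -0.23  1.86  0.01  1.26 -0.9 ] open 13.1 f [1.  0.6 1.2]
```

View pics/w2.png

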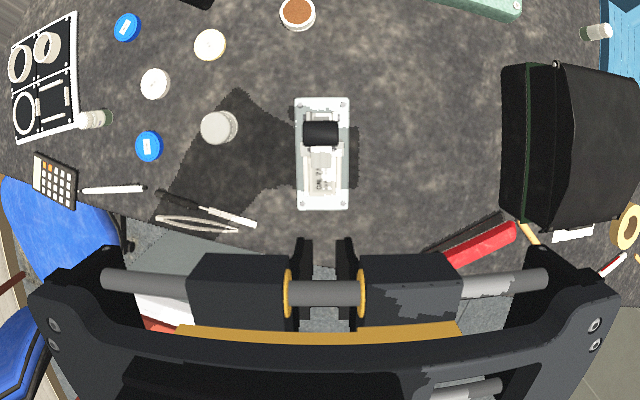

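Wrist view: the bar is upright with the knob at (321,133), and the block shows at (321,178). The cradle base corners are (295,97), (350,97), (297,210) and (348,210).

```bash
python3 - <<'E'
from h import *
d=dict(np.load("w2.npz"));s=state()
c=[wz(d,s,*p,8)[:2] for p in[(295,97),(350,97),(297,210),(348,210)]];print(c,np.mean(c,0))
g=d["pixels"].max(2)
print("knob",wz(d,s,321,133,163),"blockfront",wz(d,s,322,193,38), "block mid y",wz(d,s,321,180,38))
O=np.array([434.8,-239.2]);yaw=13.65;a=np.radians(yaw);X=np.array([np.cos(a),np.sin(a)])
W=lambda x,z:(*(O+X*x),z,yaw)
print(wz(d,s,321,133,163)[:2]-O)
cur=W(33.5-47.4,141+42);print(cur)
plan([W(-14,60),W(-14,18.5)],cur)
E
```

```text
t 9.85 tcp [ 420.7 -244.3  184.8] yaw 13.5 j [ 0.66  0.02 -0.23  1.86  0.01  1.26 -0.9 ] open 17.2 f [ 0.7  0.2 -0.6]
[array([ 506.5, -188.4]), array([ 521.3, -250.3]), array([ 372.7, -220.5]), array([ 387.5, -282.2])] [ 447.   -235.35]
knob [ 484. -226.  163.] blockfront [ 409.4 -243.8   38. ] block mid y [ 423.7 -239.3   38. ]
[49.2 13.2]
(np.float64(421.29259951875895), np.float64(-242.48026405025092), 183, 13.65)
[-0.0, -0.0, 2.05, 0.0]
[-0.0, -0.0, 2.74, 0.0]
```

```bash
python3 - <<'E'
from h import *
from plant import manip
O=np.array([434.8,-239.2]);a=np.radians(13.65);Rz=np.array([[np.cos(a),np.sin(a)],[-np.sin(a),np.cos(a)]])
for n in("side","top"):
    d=manip.camera(n)
    K=d["intrinsics"];v,u=np.mgrid[:400,:640];z=d["range_z"]
    p=np.stack([(u-K[0,2])/K[0,0]*z,-(v-K[1,2])/K[1,1]*z,-z],-1)@d["pose"][:3,:3].T+d["pose"][:3,3]
    p[...,:2]=(p[...,:2]-O)@Rz.T
    q=p[(abs(p[...,1])<14)&(p[...,0]>-10)&(p[...,0]<95)&(p[...,2]>60)&(z>0)&(p[...,2]<180)]
    for lo in range(60,180,10):
        w=q[(q[:,2]>=lo)&(q[:,2]<lo+10)]
        if len(w):print(n,lo,len(w),w[:,0].min().round(),np.median(w[:,0]).round(),w[:,0].max().round())
E
```

```text
side 60 17 51.0 53.0 57.0
side 70 20 50.0 51.0 55.0
side 80 23 49.0 51.0 53.0
side 90 18 42.0 50.0 53.0
side 100 45 40.0 45.0 52.0
side 110 44 38.0 44.0 50.0
side 120 54 38.0 43.0 50.0
side 130 36 20.0 44.0 48.0
side 140 113 20.0 34.0 47.0
side 150 32 41.0 45.0 55.0
side 160 89 39.0 44.0 55.0
side 170 52 42.0 47.0 53.0
top 60 2 56.0 58.0 59.0
top 70 2 55.0 56.0 57.0
top 80 3 52.0 53.0 56.0
top 90 2 51.0 52.0 54.0
top 100 6 43.0 48.0 54.0
top 110 6 42.0 48.0 52.0
top 120 7 41.0 46.0 51.0
top 130 7 39.0 45.0 51.0
top 140 4 39.0 42.0 43.0
top 160 47 42.0 49.0 59.0
top 170 39 44.0 51.0 56.0
```

The bar leans at about 1.43 rad and its lip tip is still near x 20, z 140, too close to the gripper body. I'll push the lip back with shut fingers.

Emit:
servo_tool:
  series:
    - [[0,0,0,0.4,0],[0,0.0,0,0.88,0],[0,0.0,0,0.88,0],[0,0.3,0,0.88,0],[0,0.45,0,0.88,0],[0,0.6,0,0.88,0],[0,0.7,0,0.88,0],[0,0.78,0,0.88,0],[0,0.78,0,0.88,0]]

```text
time_s: 11.08
tcp_pos: [467.9, -231.8, 130.3]
tcp_rot: [-3.119, -0.375, -0.0]
contact_force: [-0.1, -0.4, 0.2]
opening: 0.4
finger_force: 0.0
```

Emit:
servo_tool:
  series:
    - [[0,-0.3,0,0,0],[30,-0.88,0,0,0],[60,-0.88,0,0,0],[60,-0.88,0,0,0],[60,-0.88,0,0,0]]

```text
time_s: 11.7
tcp_pos: [416.9, -244.2, 130.5]
tcp_rot: [3.119, 0.375, 0.001]
contact_force: [0.1, 0.5, -0.8]
opening: 32.5
finger_force: 0.0
```

```bash
python3 - <<'E'
from h import *
from plant import manip
state()
O=np.array([434.8,-239.2]);a=np.radians(13.65);X=np.array([np.cos(a),np.sin(a)]);Rz=np.array([[np.cos(a),np.sin(a)],[-np.sin(a),np.cos(a)]])
for n in("side",):
    d=manip.camera(n)
    K=d["intrinsics"];v,u=np.mgrid[:400,:640];z=d["range_z"]
    p=np.stack([(u-K[0,2])/K[0,0]*z,-(v-K[1,2])/K[1,1]*z,-z],-1)@d["pose"][:3,:3].T+d["pose"][:3,3]
    p[...,:2]=(p[...,:2]-O)@Rz.T
    q=p[(abs(p[...,1])<14)&(p[...,0]>10)&(p[...,0]<95)&(p[...,2]>60)&(z>0)&(p[...,2]<180)]
    for lo in range(60,180,10):
        w=q[(q[:,2]>=lo)&(q[:,2]<lo+10)]
        if len(w):print(n,lo,len(w),w[:,0].min().round(),np.median(w[:,0]).round(),w[:,0].max().round())
W=lambda x,z:(*(O+X*x),z,13.65)
plan([W(-16,60),W(-16,18.5)],W(-14-6,130))
E
```

```text
t 11.7 tcp [ 416.9 -244.2  130.5] yaw 13.7 j [ 0.67  0.06 -0.24  1.94  0.01  1.15 -0.91] open 32.5 f [ 0.1  0.5 -0.8]
side 60 23 52.0 53.0 57.0
side 70 21 51.0 53.0 56.0
side 80 22 51.0 51.0 55.0
side 90 18 50.0 51.0 55.0
side 100 45 42.0 48.0 55.0
side 110 47 42.0 47.0 53.0
side 120 54 42.0 47.0 53.0
side 130 22 29.0 49.0 52.0
side 140 125 24.0 38.0 52.0
side 150 37 46.0 50.0 60.0
side 160 91 45.0 51.0 62.0
side 170 54 48.0 53.0 58.0
[0.07, -0.0, 1.17, 0.0]
[0.07, -0.0, 1.86, 0.0]
```

Emit:
servo_tool:
  series:
    - [[60,0.03,0,0.5,0],[60,0.03,0,1.17,0],[60,0.03,0,1.6,0],[60,0.03,0,1.86,0],[60,0.03,0,1.86,0],[20,0.03,0,1.86,0],[20,0.03,0,1.86,0],[20,0.03,0,1.86,0],[20,0.03,0,1.86,0],[20,0.03,0,1.86,0]]

```text
time_s: 13.0
tcp_pos: [418.2, -244.0, 18.9]
tcp_rot: [3.119, 0.374, 0.0]
contact_force: [-0.5, -0.3, 0.2]
opening: 22.3
finger_force: 0.0
```

Emit:
servo_tool:
  series:
    - [[20,0,0,0,0],[20,0,0,0,0]]

```text
time_s: 13.25
tcp_pos: [418.2, -244.0, 18.7]
tcp_rot: [-3.119, -0.374, 0.0]
contact_force: [-0.8, 0.1, 0.5]
opening: 20.1
finger_force: 0.0
```

No force at a 20 mm opening, so the fingers aren't on the block. I'll look.

```bash
python3 - <<'E'
from h import *
from plant import manip
d=manip.camera("side");np.savez("s3.npz",**d);a=cv2.resize(d["pixels"][200:340,220:360,::-1],(400,400),interpolation=cv2.INTER_CUBIC)
w=manip.camera("wrist");np.savez("w3.npz",**w);b=cv2.resize(w["pixels"][20:270,220:470,::-1],(400,400))
cv2.imwrite("pics/s3.png",np.hstack([a,b]))
E
```

```text
(no output)
```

View pics/s3.png

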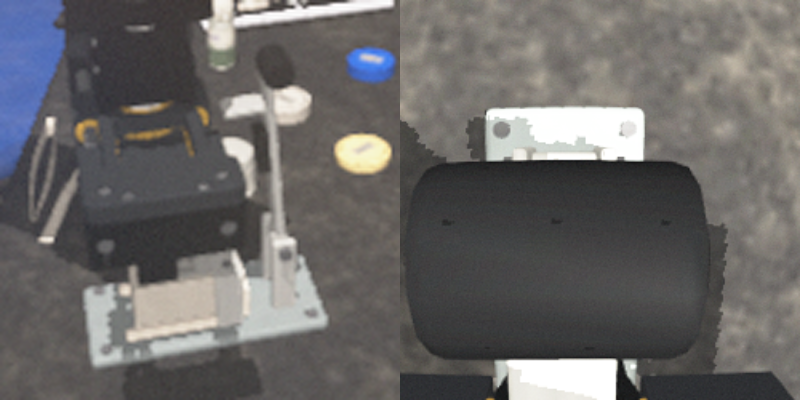

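Left crop: the block's near face is unobstructed, so no finger is beside it. Right crop: the knob fills the wrist view. I'll check where the TCP projects, and print the side-camera depth of the gripper and block.

```bash
python3 - <<'E'
from h import *
from plant import manip
s=state();M=R.from_rotvec(s["tcp_rot"]).as_matrix()
d=dict(np.load("w1.npz"));H=np.linalg.inv(d["hand_eye"]);K=d["intrinsics"]
def pw(p):
    c=H[:3,:3]@np.array(p,float)+H[:3,3];q=np.array([c[0],-c[1],-c[2]]);t=np.arccos(q[2]/np.linalg.norm(q));h=q[:2]/np.hypot(*q[:2]);return (h*t*K[0,0]+K[:2,2]).round()
for y in(-30,-10,10,30):print("wrist",y,pw((0,y,0)),pw((9,y,-19)))
e=dict(np.load("s3.npz"));Ke=e["intrinsics"];Pi=np.linalg.inv(e["pose"])
def ps(p):
    c=Pi[:3,:3]@p+Pi[:3,3];return (Ke[0,0]*c[0]/-c[2]+Ke[0,2]).round(),(Ke[1,1]*c[1]/c[2]+Ke[1,2]).round(),-c[2].round()
for q in[(0,0,0),(0,20,0),(0,25,-15),(0,20,-60),(-9,10,0),(9,10,0)]:
    u,v,z=ps(s["tcp_pos"]+M@np.array(q,float));print(q,u,v,z,e["range_z"][int(v),int(u)],"crop",(u-220)/.35,(v-200)/.35)
O=np.array([434.8,-239.2]);a=np.radians(13.65)
for q in[(-30,-15,38),(30,-15,38),(-30,-15,8),(-57,-32,8),(81,-32,8)]:
    w=np.array([O[0]+q[0]*np.cos(a)-q[1]*np.sin(a),O[1]+q[0]*np.sin(a)+q[1]*np.cos(a),q[2]]);u,v,z=ps(w);print("cr",q,u,v,z,e["range_z"][int(v),int(u)],"crop",(u-220)/.35,(v-200)/.35)
E
```

```text
t 13.35 tcp [ 418.2 -244.    18.7] yaw 13.7 j [ 0.65  0.19 -0.24  2.05  0.06  0.91 -0.94] open 20.3 f [-0.4 -0.1  0.1]
wrist -30 [280. 237.] [276. 236.]
wrist -10 [311. 237.] [309. 236.]
wrist 10 [341. 237.] [343. 236.]
wrist 30 [371. 237.] [376. 236.]
(0, 0, 0) 275.0 303.0 620.0 601.65405 crop 157.14285714285714 294.2857142857143
(0, 20, 0) 277.0 311.0 602.0 610.0517 crop 162.85714285714286 317.14285714285717
(0, 25, -15) 277.0 306.0 591.0 606.4372 crop 162.85714285714286 302.8571428571429
(0, 20, -60) 275.0 282.0 577.0 496.86462 crop 157.14285714285714 234.2857142857143
(-9, 10, 0) 271.0 308.0 609.0 603.0252 crop 145.71428571428572 308.5714285714286
(9, 10, 0) 282.0 306.0 613.0 606.67755 crop 177.14285714285717 302.8571428571429
cr (-30, -15, 38) 268.0 301.0 596.0 595.5519 crop 137.14285714285714 288.5714285714286
cr (30, -15, 38) 305.0 295.0 610.0 624.88586 crop 242.85714285714286 271.42857142857144
cr (-30, -15, 8) 269.0 315.0 609.0 600.15967 crop 140.0 328.5714285714286
cr (-57, -32, 8) 253.0 326.0 588.0 589.8577 crop 94.28571428571429 360.0
cr (81, -32, 8) 337.0 311.0 619.0 631.48535 crop 334.28571428571433 317.14285714285717
```

```bash
python3 - <<'E'
from h import *
O=np.array([434.8,-239.2]);a=np.radians(13.65);Rz=np.array([[np.cos(a),np.sin(a)],[-np.sin(a),np.cos(a)]])
d=dict(np.load("s3.npz"));K=d["intrinsics"];v,u=np.mgrid[:400,:640];z=d["range_z"]
p=np.stack([(u-K[0,2])/K[0,0]*z,-(v-K[1,2])/K[1,1]*z,-z],-1)@d["pose"][:3,:3].T+d["pose"][:3,3]
p[...,:2]=(p[...,:2]-O)@Rz.T
for cu in (267,275,282,290,297):
    print("col",cu)
    for r in range(268,328,4):print(r,p[r,cu].round().astype(int),d["pixels"][r,cu],end="; ")
    print()
cv2.imwrite("pics/s3b.png",cv2.resize(d["pixels"][270:335,245:345,::-1],(800,520),interpolation=cv2.INTER_CUBIC))
E
```

```text
col 267
268 [-33 -91 156] [85 86 90]; 272 [-33 -93 152] [70 70 73]; 276 [-34 -95 147] [63 65 66]; 280 [-34 -93 139] [56 53 56]; 284 [-34 -87 128] [56 55 58]; 288 [-34 -87 122] [53 52 56]; 292 [-35 -86 114] [75 71 69]; 296 [-30  -2  38] [139 130 123]; 300 [-31 -11  37] [160 153 142]; 304 [-32 -17  34] [186 175 164]; 308 [-32 -12  22] [174 163 152]; 312 [-32  -6   7] [166 159 149]; 316 [-34 -22  14] [221 210 195]; 320 [-34 -23   7] [118 121 120]; 324 [-35 -32   6] [167 171 169]; 
col 275
268 [-23 -94 157] [82 83 88]; 272 [-23 -95 151] [73 71 73]; 276 [-23 -92 143] [55 55 54]; 280 [-23 -88 133] [57 56 57]; 284 [-23 -87 126] [58 56 55]; 288 [-24 -88 120] [57 54 58]; 292 [-18 -21  59] [56 56 57]; 296 [-19 -20  50] [55 53 55]; 300 [-19 -14  37] [189 177 166]; 304 [-19 -15  30] [194 184 170]; 308 [-20 -15  21] [195 183 171]; 312 [-20 -14  12] [189 178 165]; 316 [-21 -23  12] [227 217 201]; 320 [-22 -27   7] [196 200 198]; 324 [-23 -32   4] [152 156 154]; 
col 282
268 [-14 -96 157] [82 80 87]; 272 [-14 -95 150] [72 72 74]; 276 [-14 -94 143] [56 54 57]; 280 [-14 -87 131] [57 55 57]; 284 [-14 
[... 610 characters left out ...]
14  33] [199 188 176]; 304 [  5 -15  24] [196 185 172]; 308 [  5 -16  17] [196 185 172]; 312 [  4 -21  13] [223 214 196]; 316 [  3 -25   8] [148 152 150]; 320 [  2 -32   6] [195 200 197]; 324 [  1 -34   0] [93 90 89]; 
col 297
268 [  6 -94 153] [74 72 74]; 272 [  6 -94 146] [66 63 65]; 276 [  6 -94 139] [54 52 51]; 280 [  6 -89 129] [90 84 87]; 284 [  6 -88 122] [61 59 59]; 288 [20 -1 44] [125 122 118]; 292 [ 18 -10  43] [128 127 122]; 296 [ 16 -21  44] [151 147 140]; 300 [ 16 -23  38] [178 173 169]; 304 [ 16 -24  30] [178 173 166]; 308 [ 16 -23  21] [179 174 167]; 312 [ 16 -22  11] [179 175 167]; 316 [ 14 -28   9] [120 121 120]; 320 [ 14 -31   3] [141 143 141]; 324 [ 12 -38   1] [72 70 67];
```

View pics/s3b.png

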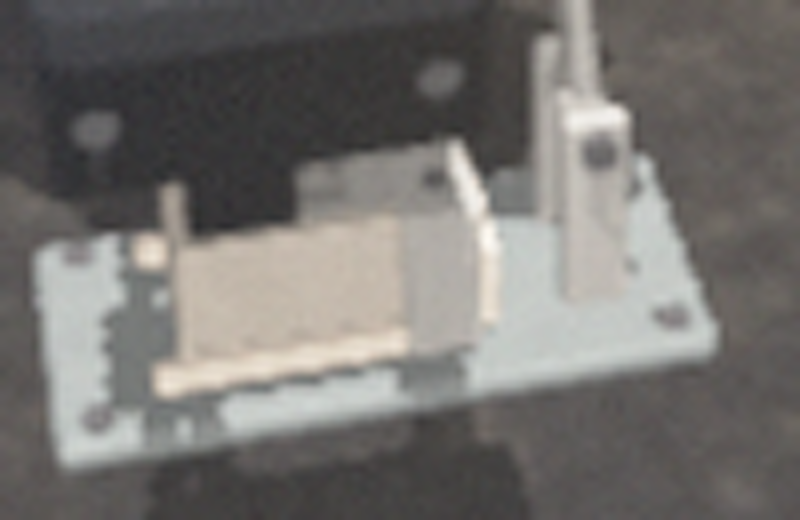

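Depth shows the near finger (y≈-20) ending above the block top, at about z 40–48, with the body bottom near 113. The real tips are therefore about 22 mm behind the reported TCP, which also explains the earlier slip. I'll open, go 10 mm lower and measure the tips directly.

Emit:
servo_tool:
  series:
    - [[60,0,0,0,0],[60,0,0,0,0],[60,0,0,0,0],[60,0,0,0,0],[60,0,0,0.05,0],[60,0,0,0.1,0],[60,0,0,0.17,0],[60,0,0,0.17,0]]

```text
time_s: 14.35
tcp_pos: [417.8, -243.8, 8.1]
tcp_rot: [-3.119, -0.374, 0.001]
contact_force: [-0.0, -0.7, -0.1]
opening: 60.1
finger_force: 0.0
```

```bash
python3 - <<'E'
from h import *
from plant import manip
state()
d=manip.camera("side")
O=np.array([434.8,-239.2]);a=np.radians(13.65);Rz=np.array([[np.cos(a),np.sin(a)],[-np.sin(a),np.cos(a)]])
K=d["intrinsics"];v,u=np.mgrid[:400,:640];z=d["range_z"]
p=np.stack([(u-K[0,2])/K[0,0]*z,-(v-K[1,2])/K[1,1]*z,-z],-1)@d["pose"][:3,:3].T+d["pose"][:3,3]
p[...,:2]=(p[...,:2]-O)@Rz.T
for cu in (267,271,275,279,283):
    print("col",cu)
    for r in range(288,316,2):print(r,p[r,cu].round().astype(int),d["pixels"][r,cu].max(),end="; ")
    print()
E
```

```text
t 14.35 tcp [ 417.8 -243.8    8.1] yaw 13.7 j [ 0.65  0.21 -0.24  2.05  0.06  0.89 -0.95] open 60.1 f [-0.  -0.7 -0.1]
col 267
288 [-34 -87 122] 55; 290 [-35 -88 119] 57; 292 [-35 -88 116] 56; 294 [-35 -87 112] 54; 296 [-35 -87 108] 53; 298 [-35 -88 105] 60; 300 [-31 -11  37] 161; 302 [-32 -15  37] 187; 304 [-32 -14  32] 186; 306 [-32 -15  29] 183; 308 [-32 -11  21] 173; 310 [-32  -7  13] 169; 312 [-32  -7   9] 165; 314 [-33 -17  14] 172; 
col 271
288 [-29 -87 120] 55; 290 [-29 -86 117] 54; 292 [-29 -86 113] 55; 294 [-30 -86 109] 54; 296 [-30 -87 107] 51; 298 [-27 -41  65] 55; 300 [-27 -42  62] 54; 302 [-27 -40  56] 52; 304 [-27 -39  52] 54; 306 [-28 -41  49] 54; 308 [-28 -39  44] 53; 310 [-28 -38  40] 55; 312 [-28 -40  37] 57; 314 [-27 -20  15] 187; 
col 275
288 [-24 -88 120] 55; 290 [-24 -87 116] 54; 292 [-24 -87 113] 51; 294 [-24 -87 109] 57; 296 [-25 -89 107] 55; 298 [ -59 -491  442] 55; 300 [-21 -39  59] 55; 302 [-21 -38  54] 54; 304 [-21 -40  52] 56; 306 [-21 -39  47] 53; 308 [-22 -40  43] 55; 310 [-22 -40  39] 54; 312 [-22 -38  34] 94; 314 [-21 -21  15] 209; 
col 279
288 [-18 -86 118] 56; 290 [-19 -88 116] 57; 292 [-19 -87 112] 56; 294 [-19 -86 108] 54; 296 [-19 -87 105] 59; 298 [-15 -42  63] 53; 300 [-15 -39  57] 54; 302 [-15 -37  51] 56; 304 [-15 -38  49] 56; 306 [-15 -38  45] 57; 308 [-15 -39  42] 55; 310 [-15 -39  37] 56; 312 [-14 -17  13] 167; 314 [-14 -23  15] 221; 
col 283
288 [-13 -88 118] 57; 290 [-13 -87 114] 56; 292 [-13 -87 110] 57; 294 [-14 -88 108] 57; 296 [ -8 -41  65] 68; 298 [ -8 -40  61] 177; 300 [ -9 -40  57] 127; 302 [ -9 -39  52] 114; 304 [ -9 -38  47] 100; 306 [ -9 -39  44] 100; 308 [ -9 -38  39] 75; 310 [ -9 -39  36] 78; 312 [ -7 -19  14] 187; 314 [ -8 -22  12] 228;
```

The tips are at z≈35 with the reported TCP at 8, so the real tips sit about 26.5 mm behind it (x and y are fine). I'll use that offset from now on: lower 15 mm and close.

Emit:
servo_tool:
  series:
    - [[60,0,0,0.12,0],[60,0,0,0.25,0],[60,0,0,0.25,0],[20,0,0,0.25,0],[20,0,0,0.25,0],[20,0,0,0.25,0],[20,0,0,0.25,0],[20,0,0,0.25,0]]

```text
time_s: 15.4
tcp_pos: [418.2, -243.9, -6.3]
tcp_rot: [-3.119, -0.374, 0.0]
contact_force: [-0.4, 0.4, 2.9]
opening: 30.0
finger_force: 30.0
```

Emit:
servo_tool:
  series:
    - [[20,-0.1,0,0,0],[20,-0.2,0,0,0],[20,-0.3,0,0,0],[20,-0.43,0,0,0],[20,-0.43,0,0,0],[20,-0.43,0,0,0]]

```text
time_s: 16.15
tcp_pos: [391.9, -250.5, -6.3]
tcp_rot: [-3.119, -0.373, 0.003]
contact_force: [-4.1, -0.4, 7.1]
opening: 29.5
finger_force: 30.0
```

Emit:
servo_tool:
  series:
    - [[50,0,0,0,0],[50,0,0,0,0],[50,0,0,0,0],[50,0.28,0,0,0],[50,0.28,0,0,0],[20,0.28,0,0,0],[20,0.28,0,0,0],[20,0.28,0,0,0],[20,0.28,0,0,0]]

```text
time_s: 17.27
tcp_pos: [409.2, -246.2, -6.5]
tcp_rot: [-3.119, -0.374, 0.0]
contact_force: [-0.6, 0.0, -0.0]
opening: 29.8
finger_force: 30.0
```

```bash
python3 - <<'E'
from h import *
from plant import manip
state()
d=manip.camera("side")
O=np.array([434.8,-239.2]);a=np.radians(13.65);Rz=np.array([[np.cos(a),np.sin(a)],[-np.sin(a),np.cos(a)]]);X=np.array([np.cos(a),np.sin(a)])
K=d["intrinsics"];v,u=np.mgrid[:400,:640];z=d["range_z"]
p=np.stack([(u-K[0,2])/K[0,0]*z,-(v-K[1,2])/K[1,1]*z,-z],-1)@d["pose"][:3,:3].T+d["pose"][:3,3]
p[...,:2]=(p[...,:2]-O)@Rz.T
q=p[(p[...,1]>-19)&(p[...,1]<-11)&(p[...,2]>16)&(p[...,2]<36)&(p[...,0]<50)&(p[...,0]>-90)]
print(len(q),np.percentile(q[:,0],[2,50,98]))
W=lambda x,z:(*(O+X*x),z,13.65)
cur=(418.2-.43*60*X[0]+.28*60*X[0]-0.2,-243.9+(-.15*60)*X[1],-6.5,13.65);print(cur)
print("lift+carry");N=(452.6,184.7)
plan([(cur[0],cur[1],80,13.65),(N[0],N[1],80,-74.1),(N[0],N[1],80,105.9)],cur)
E
```

```text
t 17.27 tcp [ 409.2 -246.2   -6.5] yaw 13.7 j [ 0.66  0.22 -0.23  2.08  0.07  0.85 -0.94] open 29.8 f [-0.6  0.  -0. ]
144 [-58.15150002 -14.67065285  49.50685612]
(np.float64(409.25420112725396), np.float64(-246.02391197498264), -6.5, 13.65)
lift+carry
[0.0, 0.0, -1.44, 0.0]
[2.4, -6.81, -1.44, 17.55]
[2.4, -6.81, -1.44, -18.45]
```

The block is free of the bridge and gripped at its middle. I'll plan the lift and the carry, bowing outward to stay within reach.

```bash
python3 - <<'E'
from h import *
c=(409.25,-246.0,-6.5,13.65);N=(452.6,184.7)
plan([(409.25,-246,70,13.65),(425,-200,80,13.65),(450,-145,80,25),(470,-90,80,35),(485,-30,80,46),(485,30,80,57),(478,90,80,67),(465,140,80,77),(*N,80,87),(*N,80,97)],c)
print();plan([(*N,80,105.9)])
E
```

```text
[0.0, 0.0, -1.27, 0.0]
[0.44, -0.68, -1.44, 0.0]
[1.06, -1.48, -1.44, -2.27]
[1.6, -2.29, -1.44, -4.27]
[2.08, -3.2, -1.44, -6.47]
[2.31, -4.17, -1.44, -8.67]
[2.44, -5.17, -1.44, -10.67]
[2.42, -6.03, -1.44, -12.67]
[2.4, -6.81, -1.44, -14.67]
[2.4, -6.81, -1.44, -16.67]

[0.0, 0.0, -0.0, -1.78]
```

Emit:
servo_tool:
  series:
    - [[20,0,0,-0.3,0],[20,0,0,-0.8,0],[20,0,0,-1.27,0],[20,0,0,-1.44,0]]

```text
time_s: 17.82
tcp_pos: [409.8, -246.4, 80.9]
tcp_rot: [3.118, 0.374, 0.002]
contact_force: [0.5, 1.0, -5.8]
opening: 30.0
finger_force: 30.0
```

Emit:
servo_tool:
  series:
    - [[20,0.44,-0.68,0,0],[20,1.06,-1.48,0,-2.27],[20,1.6,-2.29,0,-4.27],[20,2.08,-3.2,0,-6.47],[20,2.31,-4.17,0,-8.67],[20,2.44,-5.17,0,-10.67],[20,2.42,-6.03,0,-12.67],[20,2.4,-6.81,0,-14.67],[20,2.4,-6.81,0,-16.67],[20,2.4,-6.81,0,-18.45]]

```text
time_s: 19.08
tcp_pos: [451.6, 185.3, 78.8]
tcp_rot: [-1.882, -2.514, 0.002]
contact_force: [0.2, -0.9, -4.5]
opening: 30.2
finger_force: 30.0
```

```bash
python3 - <<'E'
from h import *
from plant import manip
s=state()
d=manip.camera("wrist");np.savez("w4.npz",**d);cv2.imwrite("pics/w4.png",d["pixels"][:,:,::-1])
E
```

```text
t 19.07 tcp [451.6 185.3  78.8] yaw 106.3 j [ 0.21  0.18 -0.75  1.96  0.14  1.06 -0.31] open 30.2 f [ 0.2 -0.9 -4.5]
```

View pics/w4.png

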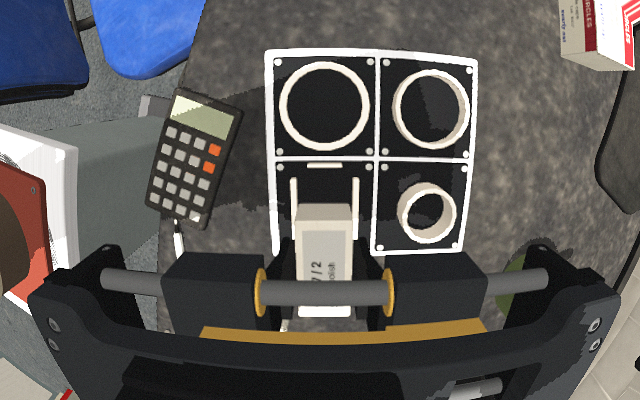

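Wrist view: the block is held over its nest. The long rails are at columns 294 and 355, with the end rail at (324,165). The disc nest is at (324,105), the cup nest at (431,108) and the vial nest at (427,211).

```bash
python3 - <<'E'
from h import *
d=dict(np.load("w4.npz"));s=state()
for n,u,v,z in[("disc",324,105,21),("cup",431,108,31),("vial",427,211,39),("mid",376,160,17),("railL",294,188,25),("railR",355,188,25),("end",324,165,25),("blk top L",296,207,117),("blk top R",352,207,117)]:print(n,wz(d,s,u,v,z))
E
```

```text
t 19.12 tcp [451.7 184.9  78.8] yaw 106.7 j [ 0.22  0.18 -0.75  1.96  0.14  1.06 -0.3 ] open 29.9 f [ 0.2 -0.5 -4.9]
disc [427.  267.7  21. ]
cup [506.4 292.   31. ]
vial [529.6 213.9  39. ]
mid [480.5 237.6  17. ]
railL [422.8 197.5  25. ]
railR [469.9 211.7  25. ]
end [440.6 222.4  25. ]
blk top L [428.4 213.9 117. ]
blk top R [455.7 222.1 117. ]
```

The nests agree across both views. I'll lower the block into its nest and release it.

Emit:
servo_tool:
  series:
    - [[20,0,0,0.5,0],[20,0,0,1.0,0],[20,0,0,1.2,0],[20,0,0,1.26,0],[20,0,0,1.27,0],[20,0,0,1.27,0]]

```text
time_s: 19.88
tcp_pos: [453.3, 185.2, 4.6]
tcp_rot: [1.892, 2.507, 0.002]
contact_force: [0.4, 0.4, -3.7]
opening: 29.4
finger_force: 30.0
```

Emit:
servo_tool:
  series:
    - [[20,0,0,0.03,0],[20,0,0,0.03,0],[45,0,0,0.03,0],[45,0,0,0.03,0],[45,0,0,0.03,0],[45,0,0,-0.3,0],[45,0,0,-1.2,0],[45,0,0,-1.8,0]]

```text
time_s: 20.88
tcp_pos: [453.0, 185.4, 113.8]
tcp_rot: [1.891, 2.508, 0.002]
contact_force: [0.4, 0.9, -0.7]
opening: 44.9
finger_force: 0.0
```

```bash
python3 - <<'E'
from h import *
from plant import manip
s=state()
d=manip.camera("wrist");np.savez("w5.npz",**d)
im=d["pixels"][:,:,::-1]
# red-to-top check of the block in the top view
t=manip.camera("top");np.savez("t5.npz",**t)
a=cv2.resize(im[140:340,220:460],(480,400));cv2.imwrite("pics/w5.png",a)
K=t["intrinsics"]
C=(452.6,184.7,3.8-108-0,105.9)
cur=(452.6,184.7,80-1.27*60+1.8*60,105.9);print(cur)
plan([(453.5,-109,cur[2],105.9)],cur)
E
```

```text
t 20.88 tcp [453.  185.4 113.8] yaw 106.0 j [ 0.24  0.13 -0.76  1.92  0.1   1.12 -0.28] open 44.9 f [ 0.4  0.9 -0.7]
(452.6, 184.7, 111.8, 105.9)
[-4.71, -1.33, -0.0, 0.0]
```

View pics/w5.png

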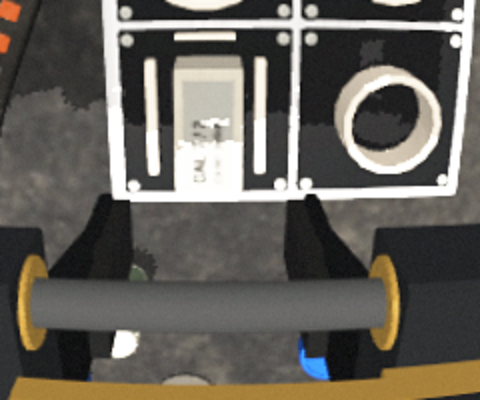

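The block sits between its rails. Next I move above the cup, and refine the vial, disc and cup centres from the first top view by mask.

Emit:
servo_tool:
  series:
    - [[70,-1,-0.28,0,0],[70,-2,-0.56,0,0],[70,-3,-0.85,0,0],[70,-4,-1.13,0,0],[70,-4.71,-1.33,0,0],[70,-4.71,-1.33,0,0],[70,-4.71,-1.33,0,0]]

```text
time_s: 21.85
tcp_pos: [453.3, -108.0, 111.2]
tcp_rot: [-1.891, -2.507, -0.0]
contact_force: [0.3, 0.5, -0.6]
opening: 70.3
finger_force: 0.0
```

```bash
python3 - <<'E'
from h import *
from plant import manip
s=state()
d=dict(np.load("top0.npz"));im=d["pixels"].astype(int)
for n,u,v,z,r in[("vial",290,231,59,9),("disc",321,211,12,12),("cup",363,226,32,12)]:
    m=(im[v-r:v+r+1,u-r:u+r+1].min(2)>120).astype(np.uint8)
    k,l,st,ce=cv2.connectedComponentsWithStats(m);i=1+st[1:,4].argmax();c=ce[i]+[u-r,v-r];print(n,c.round(1),st[i],onz(d,*c,z).round(1))
    if n=="vial":print(im[v-9:v+10,u-9:u+10].min(2))
E
```

```text
t 21.85 tcp [ 453.3 -108.   111.2] yaw 105.9 j [ 0.62  0.06 -0.49  1.98  0.03  1.11  0.4 ] open 70.3 f [ 0.3  0.5 -0.6]
vial [289.4 230.5] [ 4  3 10 12 92] [436.8  71.5  59. ]
[[ 99 102 106 104  93 105 109 108  97 100 106 109 102 102 108 107 107 107
  108]
 [ 97  98  99 101  98 101 105 106 101  98 101 107 108 103 102 109 102 102
  104]
 [ 97 101  98  97  96 100 106 110 106 101 100 102 113 105 103 110 100  97
  101]
 [ 98 102  96  93  96 107 159 135 142 115 103 102 108 106 107 107 101  99
  103]
 [ 96  99  96  96 101 219 254 255 255 255 216 107  97  98 102 111 102 103
  108]
 [100  96  93  92 128 255 255 255 255 255 255 220 104 100 102 102  97  99
  103]
 [104  97  68  68 250 255 255 255 255 255 255 255 139 103 103  98  94  98
   99]
 [102  96  71  86 255 255 255 255 255 255 255 255 246 129 104  98  97 100
  103]
 [100 102  73  88 255 255 255 255 255 255 255 255 200 134 102  98  98  98
  105]
 [ 96 103  73  70 246 255 255 255 255 255 255 254 148 163 103  97  98 105
  112]
 [ 96  73  72  69 112 251 255 255 255 255 254 196 153 158 100  97 104 111
  114]
 [105  98  75  71 100 200 245 255 255 253 246 169 164 123  96  97 109 109
  105]
 [104 104  78  78  76 152 172 162 135 234 160 175 144 137 103 103 101 112
  117]
 [104 108 106  74  73  89 136 145 159 162 165 156 116 103 105 103 100 111
  121]
 [105 110 101  95  91  69  84 115 130 158 150  94 101 103 102 103 103 112
  119]
 [103 112 108 102  96  94 105 102  86  88 104 102 100 105 107 108 108 114
  113]
 [105 110 107 105 104 107 108 105 102 107 103 101 101 104 106 105 103 108
  110]
 [106 105 107 103 102 112 107 107 105 105 102 100 101 107 106 102  98 102
  105]
 [105 101 109 102  95 108 103 105 107 105 101  97 102 116 108  98  93  97
   98]]
disc [321.1 210.4] [  3   4  18  16 211] [494.5  -5.2  12. ]
cup [362.5 226.4] [  3   4  18  19 230] [ 451.4 -107.6   32. ]
```

Emit:
servo_tool:
  series:
    - [[70,0,0,0.8,0],[70,0,0,1.6,0],[70,0,0,1.95,0],[70,0,0,2.02,0],[70,0,0,2.02,0],[30,0,0,2.02,0],[30,0,0,2.02,0],[30,0,0,2.02,0],[30,0,0,2.02,0],[30,0,0,2.02,0]]

```text
time_s: 23.1
tcp_pos: [453.7, -108.8, -9.2]
tcp_rot: [1.892, 2.508, 0.0]
contact_force: [-0.7, 0.6, 2.6]
opening: 38.1
finger_force: 30.0
```

```bash
python3 - <<'E'
from h import *
c=(453.5,-109,111.8-2.02*60,105.9);state()
print("cup"); C=(511,290.2)
plan([(c[0],c[1],90,105.9)],c)
plan([(470,-50,90,105.9),(480,10,90,105.9),(485,70,90,105.9),(492,130,90,105.9),(500,190,90,105.9),(507,250,90,105.9),(*C,90,105.9)])
print("down");plan([(*C,c[2]+17.5,105.9)])
E
```

```text
t 23.1 tcp [ 453.7 -108.8   -9.2] yaw 105.9 j [ 0.58  0.22 -0.48  2.09  0.14  0.85  0.3 ] open 38.1 f [-0.7  0.6  2.6]
cup
[0.0, 0.0, -1.66, 0.0]
[0.87, 0.53, -0.0, 0.0]
[1.79, 0.97, -0.0, 0.0]
[2.73, 1.32, -0.0, 0.0]
[3.66, 1.71, -0.0, 0.0]
[4.58, 2.11, -0.0, 0.0]
[5.51, 2.5, -0.0, 0.0]
[6.14, 2.74, -0.0, 0.0]
down
[0.0, 0.0, 1.36, 0.0]
```

Emit:
servo_tool:
  series:
    - [[30,0,0,-0.4,0],[30,0,0,-1.1,0],[30,0,0,-1.66,0],[30,0,0,-1.66,0]]

```text
time_s: 23.6
tcp_pos: [455.3, -109.1, 92.6]
tcp_rot: [1.89, 2.504, 0.002]
contact_force: [-0.6, 0.0, -0.6]
opening: 37.8
finger_force: 30.0
```

Emit:
servo_tool:
  series:
    - [[30,0.87,0.53,0,0],[30,1.79,0.97,0,0],[30,2.73,1.32,0,0],[30,3.66,1.71,0,0],[30,4.58,2.11,0,0],[30,5.51,2.5,0,0],[30,6.14,2.74,0,0],[30,6.14,2.74,0,0],[30,6.14,2.74,0,0]]

```text
time_s: 24.72
tcp_pos: [510.0, 289.7, 89.0]
tcp_rot: [-1.892, -2.507, 0.003]
contact_force: [0.6, -0.5, -0.5]
opening: 38.3
finger_force: 30.0
```

Emit:
servo_tool:
  series:
    - [[30,0,0,0.6,0],[30,0,0,1.1,0],[30,0,0,1.28,0],[30,0,0,1.34,0],[30,0,0,1.37,0],[30,0,0,1.37,0]]

```text
time_s: 25.48
tcp_pos: [511.0, 290.9, 8.8]
tcp_rot: [1.892, 2.507, 0.002]
contact_force: [0.2, 0.1, 0.5]
opening: 38.3
finger_force: 30.0
```

Emit:
servo_tool:
  series:
    - [[30,0,0,0.01,0],[52,0,0,0.01,0],[52,0,0,0.01,0],[52,0,0,0.01,0],[52,0,0,-0.4,0],[52,0,0,-1.2,0],[56,0,0,-1.5,0]]

```text
time_s: 26.35
tcp_pos: [511.5, 291.7, 100.7]
tcp_rot: [1.891, 2.507, 0.005]
contact_force: [0.0, -0.3, -0.6]
opening: 54.4
finger_force: 0.0
```

```bash
python3 - <<'E'
from h import *
state()
c=(511,290.2,90-1.37*60+90,105.9);print(c)
D=(494.2,-5.2);N=(428.3,266.6)
print("to disc");plan([(*D,c[2],105.9)],c)
print("down");plan([(*D,-20.5,105.9)])
print("up");plan([(*D,80,105.9)])
print("carry");plan([(490,60,80,105.9),(480,120,80,105.9),(460,180,80,105.9),(440,240,80,105.9),(*N,80,105.9)])
print("down");plan([(*N,-20.5+17.3,105.9)])
E
```

```text
t 26.35 tcp [511.5 291.7 100.7] yaw 105.9 j [ 0.01  0.37 -0.74  1.71  0.27  1.16 -0.52] open 54.4 f [ 0.  -0.3 -0.6]
(511, 290.2, 97.8, 105.9)
to disc
[-4.66, -1.62, -0.0, 0.0]
down
[0.0, 0.0, 1.97, 0.0]
up
[0.0, 0.0, -1.68, 0.0]
carry
[1.06, 0.23, -0.0, 0.0]
[2.07, 0.34, -0.0, 0.0]
[3.12, 0.3, -0.0, 0.0]
[4.18, 0.25, -0.0, 0.0]
[4.66, 0.18, -0.0, 0.0]
down
[0.0, 0.0, 1.39, 0.0]
```

Before moving: at yaw 106 the gripper body (±95 mm) would reach x≈595 near the tower (x 600). I'll take the disc at yaw 150 with a path bowed toward the robot.

```bash
python3 - <<'E'
from h import *
c=(511,290.2,97.8,105.9)
D=(494.2,-5.2);N=(428.3,266.6);Y=150;b=105.9
print("to disc");plan([(490,240,100,110),(470,185,100,120),(465,130,100,130),(467,75,100,140),(480,25,100,Y),(*D,100,Y)],c)
print("down");plan([(*D,-20.5,Y)])
print("up");plan([(*D,80,Y)])
print("carry");plan([(480,50,80,Y),(470,105,80,Y),(455,160,80,Y),(440,215,80,Y),(*N,80,Y)])
print("down");plan([(*N,-20.5+17.3,Y)])
E
```

```text
to disc
[-0.71, -0.57, -0.04, -0.82]
[-1.5, -1.14, -0.04, -2.82]
[-2.36, -1.47, -0.04, -4.82]
[-3.25, -1.69, -0.04, -6.82]
[-4.11, -1.71, -0.04, -8.82]
[-4.66, -1.62, -0.04, -8.82]
down
[0.0, 0.0, 2.01, 0.0]
up
[0.0, 0.0, -1.68, 0.0]
carry
[0.66, 0.68, -0.0, 0.0]
[1.27, 1.39, -0.0, 0.0]
[1.94, 2.06, -0.0, 0.0]
[2.62, 2.73, -0.0, 0.0]
[3.22, 3.37, -0.0, 0.0]
down
[0.0, 0.0, 1.39, 0.0]
```

Emit:
servo_tool:
  series:
    - [[56,-0.71,-0.57,-0.04,-0.82],[56,-1.5,-1.14,-0.04,-2.82],[56,-2.36,-1.47,-0.04,-4.82],[56,-3.25,-1.69,-0.04,-6.82],[56,-4.11,-1.71,-0.04,-8.82],[56,-4.66,-1.62,-0.04,-8.82],[56,-4.66,-1.62,-0.04,-8.82],[56,-4.66,-1.62,-0.04,-8.82]]

```text
time_s: 27.35
tcp_pos: [493.4, -4.2, 100.0]
tcp_rot: [-0.813, -3.034, -0.001]
contact_force: [0.7, 0.6, 0.3]
opening: 55.8
finger_force: 0.0
```

Emit:
servo_tool:
  series:
    - [[56,0,0,0.8,0],[56,0,0,1.5,0],[56,0,0,1.85,0],[56,0,0,1.96,0],[56,0,0,1.96,0],[56,0,0,1.96,0]]

```text
time_s: 28.1
tcp_pos: [494.6, -4.6, -16.2]
tcp_rot: [0.811, 3.033, 0.0]
contact_force: [0.6, -0.1, 0.9]
opening: 56.0
finger_force: 0.0
```

Emit:
servo_tool:
  series:
    - [[56,0,0,0.05,0],[56,0,0,0.05,0],[30,0,0,0.05,0],[30,0,0,0.05,0],[30,0,0,0.05,0],[30,0,0,0.05,0],[30,0,0,0.05,0]]

```text
time_s: 28.98
tcp_pos: [493.8, -4.9, -20.2]
tcp_rot: [-0.812, -3.035, 0.0]
contact_force: [-0.1, -0.4, 0.8]
opening: 38.7
finger_force: 30.0
```

Emit:
servo_tool:
  series:
    - [[30,0,0,-0.3,0],[30,0,0,-0.9,0],[30,0,0,-1.5,0],[30,0,0,-1.68,0],[30,0,0,-1.68,0]]

```text
time_s: 29.6
tcp_pos: [494.2, -5.0, 81.3]
tcp_rot: [0.812, 3.033, -0.0]
contact_force: [-0.6, -0.8, -1.0]
opening: 38.7
finger_force: 30.0
```

Emit:
servo_tool:
  series:
    - [[30,0.66,0.68,0,0],[30,1.27,1.39,0,0],[30,1.94,2.06,0,0],[30,2.62,2.73,0,0],[30,3.22,3.37,0,0],[30,3.22,3.37,0,0],[30,3.22,3.37,0,0],[30,3.22,3.37,0,0]]

```text
time_s: 30.6
tcp_pos: [427.6, 265.2, 79.9]
tcp_rot: [-0.815, -3.033, 0.002]
contact_force: [0.3, -0.4, -1.4]
opening: 38.7
finger_force: 30.0
```

Emit:
servo_tool:
  series:
    - [[30,0,0,0.5,0],[30,0,0,1.0,0],[30,0,0,1.25,0],[30,0,0,1.35,0],[30,0,0,1.37,0],[30,0,0,1.37,0]]

```text
time_s: 31.35
tcp_pos: [427.9, 267.1, -0.9]
tcp_rot: [0.812, 3.034, 0.001]
contact_force: [-0.5, 0.7, -1.5]
opening: 38.5
finger_force: 30.0
```

Emit:
servo_tool:
  series:
    - [[30,0,0,0.02,0],[30,0,0,0.02,0],[52,0,0,0.02,0],[52,0,0,0.02,0],[52,0,0,0.02,0],[52,0,0,-0.4,0],[52,0,0,-1.2,0],[52,0,0,-1.7,0],[52,0,0,-1.7,0]]

```text
time_s: 32.48
tcp_pos: [428.8, 267.6, 102.6]
tcp_rot: [0.812, 3.031, 0.004]
contact_force: [-0.2, -0.0, -0.5]
opening: 51.9
finger_force: 0.0
```

```bash
python3 - <<'E'
from h import *
from plant import manip
state()
t=manip.camera("top");np.savez("t6.npz",**t)
Y=150;c=(428.3,266.6,80.1-1.37*60+1.7*60,Y);print(c)
V=(439,72.5);N=(534.7,207.4)
print("to vial");plan([(445,200,c[2],Y),(445,140,c[2],Y),(*V,c[2],Y)],c)
print("down");plan([(*V,1,Y)])
print("up");plan([(*V,90,Y)])
print("carry");plan([(460,110,90,Y),(490,150,90,Y),(515,185,90,Y),(*N,90,Y)])
print("down");plan([(*N,18.3,Y)])
E
```

```text
t 32.48 tcp [428.8 267.6 102.6] yaw 150.0 j [ 0.19  0.22 -0.92  1.9   0.19  1.12  0.25] open 51.9 f [-0.2 -0.  -0.5]
(428.3, 266.6, 99.89999999999999, 150)
to vial
[-0.8, -0.82, -0.0, 0.0]
[-1.3, -1.69, -0.0, 0.0]
[-1.77, -2.71, -0.0, 0.0]
down
[0.0, 0.0, 1.65, 0.0]
up
[0.0, 0.0, -1.48, 0.0]
carry
[0.01, 0.72, -0.0, 0.0]
[-0.09, 1.54, -0.0, 0.0]
[-0.16, 2.26, -0.0, 0.0]
[-0.26, 2.74, -0.0, 0.0]
down
[0.0, 0.0, 1.2, 0.0]
```

Emit:
servo_tool:
  series:
    - [[55,-0.8,-0.82,0,0],[55,-1.3,-1.69,0,0],[55,-1.77,-2.71,0,0],[55,-1.77,-2.71,0,0],[55,-1.77,-2.71,0,0],[55,-1.77,-2.71,0,0]]

```text
time_s: 33.28
tcp_pos: [438.0, 74.6, 100.1]
tcp_rot: [-0.808, -3.035, -0.001]
contact_force: [0.1, -0.4, -0.1]
opening: 54.9
finger_force: 0.0
```

Emit:
servo_tool:
  series:
    - [[55,0,0,0.6,0],[55,0,0,1.2,0],[55,0,0,1.6,0],[55,0,0,1.65,0],[12,0,0,1.65,0],[12,0,0,1.65,0],[12,0,0,1.65,0],[12,0,0,1.65,0],[12,0,0,1.65,0],[12,0,0,1.65,0]]

```text
time_s: 34.52
tcp_pos: [438.5, 72.8, 1.7]
tcp_rot: [0.812, 3.034, 0.0]
contact_force: [-1.3, -1.0, 6.3]
opening: 22.2
finger_force: 30.0
```

Emit:
servo_tool:
  series:
    - [[12,0,0,-0.3,0],[12,0,0,-0.9,0],[12,0,0,-1.48,0],[12,0,0,-1.48,0]]

```text
time_s: 35.02
tcp_pos: [440.1, 73.3, 93.3]
tcp_rot: [0.811, 3.03, 0.001]
contact_force: [0.5, -0.2, -1.1]
opening: 22.2
finger_force: 30.0
```

Emit:
servo_tool:
  series:
    - [[12,0.01,0.72,0,0],[12,-0.09,1.54,0,0],[12,-0.16,2.26,0,0],[12,-0.26,2.74,0,0],[12,-0.26,2.74,0,0],[12,-0.26,2.74,0,0],[12,-0.26,2.74,0,0]]

```text
time_s: 35.9
tcp_pos: [533.4, 206.4, 90.1]
tcp_rot: [0.813, 3.034, -0.001]
contact_force: [-0.1, -0.3, -0.6]
opening: 22.5
finger_force: 30.0
```

```bash
python3 - <<'E'
from h import *
from plant import manip
state()
d=manip.camera("wrist");t=manip.camera("side")
cv2.imwrite("pics/w7.png",np.hstack([cv2.resize(d["pixels"][80:330,180:480,::-1],(480,400)),cv2.resize(t["pixels"][130:230,260:360,::-1],(320,400))]))
E
```

```text
t 35.9 tcp [533.4 206.4  90.1] yaw 150.0 j [ 0.26  0.38 -0.85  1.75  0.31  1.15  0.36] open 22.5 f [-0.1 -0.3 -0.6]
```

View pics/w7.png

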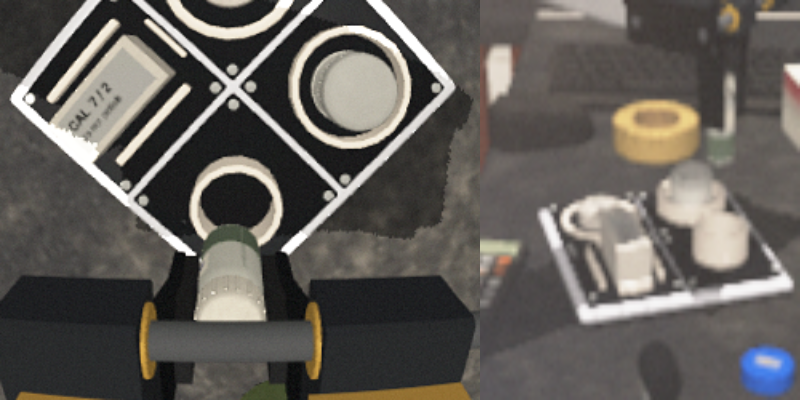

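The vial is held upright over its nest, and the cup and block are seated. Lowering the vial.

Emit:
servo_tool:
  series:
    - [[12,0.02,0,0.4,0],[12,0.02,0,0.8,0],[12,0.02,0,1.1,0],[12,0.02,0,1.17,0],[12,0.02,0,1.19,0],[12,0.02,0,1.2,0],[12,0.02,0,1.2,0]]

```text
time_s: 36.88
tcp_pos: [533.2, 208.4, 18.8]
tcp_rot: [0.812, 3.034, 0.001]
contact_force: [-0.8, 0.8, 1.8]
opening: 22.2
finger_force: 30.0
```

Emit:
servo_tool:
  series:
    - [[36,0,0,0,0],[36,0,0,0,0],[36,0,0,0,0],[36,0,0,-0.4,0],[36,0,0,-1.0,0],[36,0,0,-1.7,0],[36,1.5,-1.5,-1.7,0],[36,2,-4,-1.7,0],[36,2,-4,-1.7,0],[36,2,-4,-1.7,0]]

```text
time_s: 38.12
tcp_pos: [324.9, 73.1, 120.0]
tcp_rot: [0.813, 3.034, 0.0]
contact_force: [-0.2, -1.4, 0.3]
opening: 36.1
finger_force: 0.0
```

```bash
python3 - <<'E'
from h import *
from plant import manip
state()
t=manip.camera("top");e=manip.camera("side")
cv2.imwrite("pics/end.png",np.hstack([cv2.resize(t["pixels"][165:265,170:270,::-1],(400,400),interpolation=cv2.INTER_CUBIC),cv2.resize(e["pixels"][160:230,270:360,::-1],(400,311),interpolation=cv2.INTER_CUBIC)[:311] if 0 else cv2.resize(e["pixels"][160:230,275:345,::-1],(400,400),interpolation=cv2.INTER_CUBIC)]))
d=t;K=d["intrinsics"];v,u=np.mgrid[:400,:640];z=d["range_z"]
p=np.stack([(u-K[0,2])/K[0,0]*z,-(v-K[1,2])/K[1,1]*z,-z],-1)@d["pose"][:3,:3].T+d["pose"][:3,3]
for n,c,h,r in[("block",(451.9,183.8),47,20),("disc",(428.3,266.6),29,27),("cup",(511.1,290.2),49,24),("vial",(534.7,207.4),76,18)]:
    m=(np.hypot(p[...,0]-c[0],p[...,1]-c[1])<r)&(abs(p[...,2]-h)<5);q=p[m];print(n,c,q.mean(0).round(1),len(q),np.std(q[:,2]).round(1))
E
```

```text
t 38.12 tcp [324.9  73.1 120. ] yaw 150.0 j [ 0.6  -0.33 -0.78  2.22 -0.25  1.17  0.99] open 36.1 f [-0.2 -1.4  0.3]
block (451.9, 183.8) [453.5 184.5  46.8] 176 2.1
disc (428.3, 266.6) [428.2 266.6  28.6] 210 2.1
cup (511.1, 290.2) [511.9 290.1  48.1] 176 2.0
vial (534.7, 207.4) [533.3 208.5  75.3] 62 2.0
```

View pics/end.png

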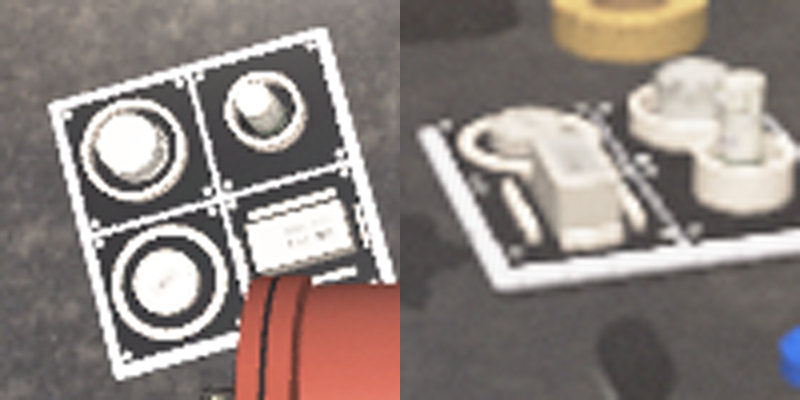

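All four parts are centred within about 2 mm, at seating height and upright, and the arm is clear. Handing in.

```bash
python3 -c "
from plant import manip
print(manip.close_job())"
```

```text
the job is handed in; nothing more can be done
None
```

The job is handed in: the last camera check had the block, grey steel disc, capped cup and front vial each in its own nest, within about 2 mm of centre at seating height. The hold-down bar had been raised and the block slid clear of the bridge before lifting; the hand-in returned no verdict.

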